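Wedge up the bed of a taper-planing jig and hold it

TASK

Pick up the wooden wedge by its thick end and push it flat along the bench, thin end first and square to the jig, into the slot under the middle of the front edge of the jig's hinged bed, until that edge has just lifted off the base strips, by about 4 mm. Raise the bed with the wedge alone, leave the other things on the bench where they are, and finish still gripping the wedge in place, without letting go, so that someone can lock the bed.

Things in the scene. Friction and masses are not known exactly. Their poses are not given: they have to be found in the camera images.
- wedge: Pale beech wedge, 93 mm long, loose, flat on the bench. Origin: middle of its flat underside; z up, y runs along it from thin to thick end. Thickness 1.5 mm at y = -46.5 (thin end), 3.5 at -38.5, 10 at -8.5, 14 at +21.5, 12 at +46.5 (thick end). Width 44 mm at the thin end, 32 at y = -8.5, 24 at +21.5, 20 at the thick end. 40 to 90 g.
- wedge_tip (a point): Middle of the wedge's thin end, at its underside (y = -46.5 mm on the wedge).
- wedge_grip (a point): Where to grip the wedge across its width: 28 mm from its origin towards the thick end, 6 mm above its underside; 23 mm wide there. Fingertips 2 to 4 mm above the bench clear it and stay outside the slot.
- jig: Taper-planing jig, fixed to the bench: a bed on two plywood base strips 6 mm thick. Origin: on the bench below the middle of the bed's front edge; x points from that edge along the bed to the hinge (the way to push), y left as seen so, z up. Dark hinge rail at x = 204 to 230 mm. Nothing on it is higher than 50 mm.
- jig_slot (a point): Point on the jig's middle line, on the bench, 30 mm in behind the front edge. The slot under the bed: open to the front, 100 mm wide between the base strips (each 25 mm wide), 6 mm high, the bare bench as its floor, free for 200 mm in.
- bed: Hinged bed of the jig: orange-brown board 200 long, 150 wide, 18 mm thick, with a stop and cleat on top and a loose pine offcut lying there; underside 6 mm above the bench when down. Origin on the hinge axis, at the underside, 200 mm behind the front edge; x points backwards, z up. The front edge swings up; it falls back by its weight (about 3 N at the edge; pushing the wedge takes 3 to 10 N).
- bed_front (a point): Middle of the bed's lower front edge: 6 mm above the bench when down on the strips. With the wedge under it, its height is the wedge's thickness at the edge.
- shims: Bystander: ply shim, 35x90x9 mm, flat on the bench, loose; origin at the middle of its underside.
- stock: Bystander: pale pine offcut, 60x100x22 mm, lying loose on the jig's bed as the workpiece; origin at the middle of its underside.
- oak_block: Bystander: brown oak block, 62x62x40 mm, loose; origin at the middle of its underside.
- nail_jar: Bystander: glass jar with a yellow lid, 63 mm wide, 76 mm tall, loose; origin at the middle of its underside.
- pliers: Bystander: red-handled pliers, 185 mm long, lying, loose; origin at the middle of its underside.
- bowl: Bystander: small turned wooden bowl, 69 mm wide, 35 mm tall, loose; origin at the middle of its underside.
- wax_tin: Bystander: round tin, 71 mm wide, 24 mm tall, loose; origin at the middle of its underside.
Mind the look-alikes: they are no part of the job. Of the things that look like the wedge, the larger one is meant.

How it is judged:
On the way, in this order (a step that is already met when the one before it is completed fails the run):
1. the wedge's thin end is under the middle of the bed's front edge, square to the jig, with the bed still down (x of wedge_tip in the frame of jig above 0.003 m and height (world z) of bed_front below 0.0075 m and y of wedge_tip in the frame of jig between -0.025 and 0.025 m and angle between the y axis of wedge and the x axis of jig, either way round below 0.2 rad), for 0.02 s.
2. the front edge is lifted 2 to 6 mm off the strips by the held wedge (height (world z) of bed_front between 0.008 and 0.012 m and contact force between wedge and bed above 0.5 N and contact force between the fingers and wedge above 1.5 N and contact force between each of the fingers, the arm and bed below 0.5 N and angle between wedge's own z axis and vertical below 0.12 rad and y of wedge_tip in the frame of jig between -0.025 and 0.025 m and angle between the y axis of wedge and the x axis of jig, either way round below 0.2 rad), for 0.3 s.
At the end, for the whole second after the job is handed in: Gripper grips the wedge (>1.5 N), which lies flat on the bench, thin end in, within 25 mm of the jig's middle and 0.2 rad of square, and carries the bed (>0.5 N), front edge 2 to 6 mm above the strips, at rest, untouched by the arm (<0.5 N); bystanders within 30 mm of their start (all of step 2 and x of wedge_tip in the frame of jig above 0.015 m and height (world z) of wedge below 0.004 m and linear speed of wedge below 0.01 m/s and angular speed of bed below 0.05 rad/s and distance of each of shims, stock, oak_block, nail_jar, pliers, bowl, wax_tin from where it was at the start of the episode below 0.03 m); the arm keeps its last pose, push and grip.
It fails at once if the bed is raised more than 10 mm (height (world z) of bed_front above 0.016 m).
It fails at once if the gripper or arm pushes the bed with over 5 N (contact force between any of the fingers, the arm and bed above 5 N).
It fails at once if a bystander is moved over 30 mm (distance of any of shims, stock, oak_block, nail_jar, pliers, bowl, wax_tin from where it was at the start of the episode above 0.03 m).
It also fails if it takes over 35 s, if anything falls off the work surface, if the arm or the gripper's body presses on something with over 40 N, if the wrist force passes 120 N, or if a joint passes its speed limit or range.

ROBOT

A 6-joint arm with a two-finger parallel gripper is mounted at the origin on a cart in front of the work surface, level with it; the furniture and walls round the work are solid. World frame = base frame: x ahead of the robot, y to its left, z up, the work surface at z = 0. Lengths are in m, angles in rad, forces in N, time in s.
With the tool pointing down it reaches from about 0.425 to 0.95 m from the base axis. Payload 14.7 kg.
Tool frame: the origin (TCP) lies at the very end of the fingers, on their centre line; the grasp point (between the pads) lies 19 mm behind it; z points along the fingers, y is the direction in which the jaws open and shut (so a half turn about z gives the same grasp; the last joint's range is limited). The gripper opens to 85 mm and grips with 20 to 120 N. Pads are 22 mm wide; open, the fingers measure 114 mm over their backs; the gripper's body (76 mm by 85 mm) begins 54 mm behind the grasp point. The pads swing forward as they close: fully open they stand 13 mm farther back than shut.
Start: joints at [-1.181, 0.48, 1.596, -0, 1.065, -0.047], TCP at [0.275, -0.589, 0.231] pointing down, gripper open.
Joint ranges: [-2.75, 2.75], [-0.82, 2.05], [0.23, 2.67], [-1.56, 4.7], [0.09, 2.69], [-2.92, 2.92]. Speed limits (rad/s): [1.89, 1.89, 2.39, 3.01, 3.01, 3.01].

INTERFACE

Orientations are given as a unit quaternion [x, y, z, w].
In Python, from station import r gives the robot as it stands. The module is installed in compiled form; this text tells all that it offers.
- The arm moves only by the tool move_arm, never from a script. Its argument "increments" is text: rows parted by semicolons, each of 6 numbers parted by spaces: the shift along the tool's x, y, z in units of 30 mm (1.0 is 30 mm), then the turn, a rotation vector about the tool's x, y, z in units of 6 degrees (1.0 is 6 degrees). A call has 1 to 20 rows; each row shifts and turns the pose as measured when the row begins, along the tool's axes as they then stand; what a row does not reach is not made up. A row lasts 1/10 s, in which the tool goes at most 50 mm and 8.59 degrees, less where a joint would pass 70% of its speed; a pose out of reach is approached as far as the arm can. A call is refused whole if a number of a shift passes 1 or a number of a turn 1, either way. A call with a gripper value outside its range is refused whole. "hand" is the gripper's target within -1 to 1 (fully open at 1, half-way at 0, shut at -1), set as the call begins (left out, the last holds). The fingers move at their own pace and stop on an object; the grip force is fixed at half the most. Time passes only in rows, so rows that do not move let the fingers close. It gives the time, the measured TCP pose, the force and the opening at its end, in the units of the state.
- r.state(): the state, without advancing time (a new reading comes with each control period).
- r.capture(name): name is "side" or "top"; returns the picture (480x640x3 uint8, blue, green, red); there is no depth.
- r.camera_info(name): a dict with "K" (3x3 intrinsics, pixels), "position" and "rotation" of the camera in the world. Camera axes: x right, y down, z forward; pixel columns grow to the right and rows downward; lengths in m; the calibration is good to about 2 mm. A picture is of the moment at which its call begins. camera_info takes no time and is no camera call.
- r.sign_off(): hands the job in, once; it reports no verdict.
The state is a dict: "clock": time; "joint_positions": joint angles; "dq": joint speeds; "joint_efforts": joint torques, N m; "tcp_pos": TCP position; "tcp_rot": TCP orientation; "force": force on the tool from outside, world axes, zero at the start; "wrist_torque": the same for the moment, N m; "grip_width": finger opening in m.
Only numpy, scipy, OpenCV 4.12 (cv2) and the standard library are available. Lean on these libraries where they do the work, as an engineer would, in place of code of your own. Each camera call takes 0.05 s, during which the arm holds its last target. There are 200 camera calls.

## Working session

There is one attempt and no reset: what is moved stays moved. The work goes in short steps, Python scripts to look and compute and a tool call to move; the robot and the scene stay as the last step left them, time stands still between calls to the robot, and variables do not carry over. Pictures are saved under pics/ and viewed, about 8 in all and at most 12, crops included, and the job is handed in when it is done.

Besides the shell and the picture viewer there is one more tool, called after "Emit:" as a command line: name --argument value ..., lists and objects as JSON in quotes. move_arm: Moves the arm, as the interface text tells. Its arguments: {"type":"object","properties":{"increments":{"type":"string"},"hand":{"type":"number"}},"required":["increments"]}

```bash
mkdir -p pics; python3 - <<'E'
from station import r
import cv2
for n in("top","side"):
    cv2.imwrite(f"pics/{n}0.png",r.capture(n)); c=r.camera_info(n); print(n,c)
print(r.state())
E
```

```text
top {'K': array([[590.47834515,   0.        , 333.13483818],
       [  0.        , 590.47834515, 231.56729568],
       [  0.        ,   0.        ,   1.        ]]), 'position': array([ 0.32407971, -0.05868585,  1.60984865]), 'rotation': array([ 0.71099822, -0.69978185,  0.04712869, -0.05065356])}
side {'K': array([[454.54595228,   0.        , 319.82092004],
       [  0.        , 454.54595228, 243.53104977],
       [  0.        ,   0.        ,   1.        ]]), 'position': array([ 0.57458016, -1.14156565,  0.5931008 ]), 'rotation': array([ 0.84810365,  0.0247348 , -0.00512284, -0.52922787])}
{'clock': 0.1, 'joint_positions': array([-1.18062190e+00,  4.80802952e-01,  1.59679784e+00,  2.23175232e-05,
        1.06514159e+00, -4.66297626e-02]), 'dq': array([-0.00048962, -0.00119359, -0.0021987 , -0.00036619,  0.00029552,
        0.00027523]), 'joint_efforts': array([-7.74699911e-04, -9.52258873e+01, -4.31040931e+01, -2.09773007e-04,
        5.38066888e-03, -3.35120978e-05]), 'tcp_pos': array([ 0.27484333, -0.5886151 ,  0.23071949]), 'tcp_rot': array([ 9.76245925e-01,  2.16664635e-01, -8.86453242e-05, -5.68072464e-04]), 'force': array([ 0.35418534,  0.36013006, -0.5298762 ]), 'wrist_torque': array([-0.00837371, -0.02182363, -0.01260736]), 'grip_width': 0.08514922276152104}
```

View pics/top0.png

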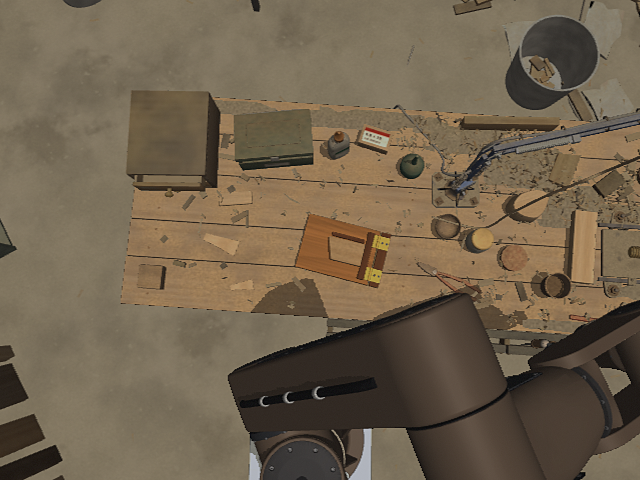

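View pics/side0.png

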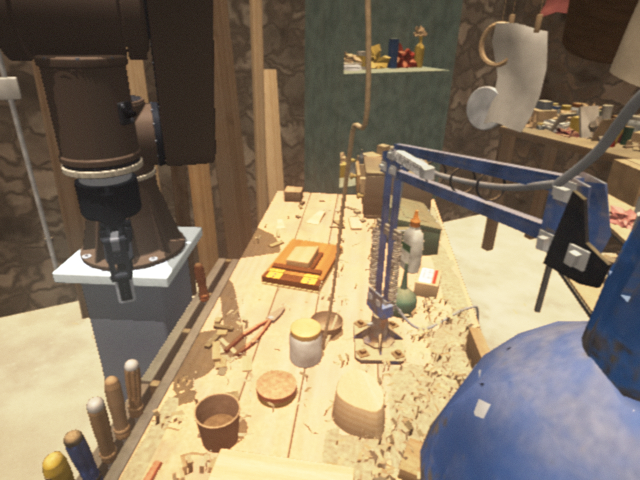

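The top view shows the jig with its front edge on the left (~(303,240)) and hinges at right (~(378,260)). Pale candidates for the wedge are A (221,243), B (236,198) and C (242,285). The side view shows the wedges only tiny, near (315,217). One close crop will let me choose.

```bash
python3 - <<'E'
import cv2
im=cv2.imread("pics/top0.png")[180:310,190:400]
cv2.imwrite("pics/crop0.png",cv2.resize(im,None,fx=3.8,fy=3.8,interpolation=cv2.INTER_CUBIC))
E
```

```text
(no output)
```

View pics/crop0.png

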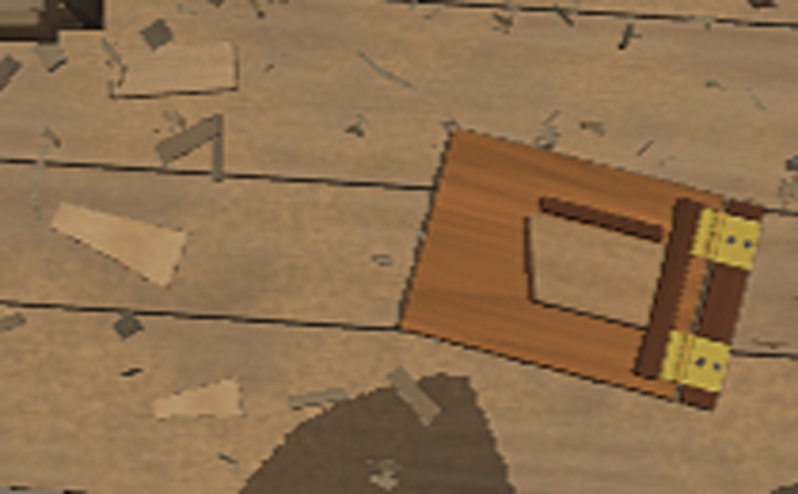

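The crop shows A (crop (118,243) = px (221,243)) as a large taper with its wide thin end on the right, C (crop (200,398) = px (242,285)) as the smaller look-alike, and B (crop (175,70)) as a rectangular shim. A is the wedge. The bed's front edge runs from crop (452,128) to (400,327).

```bash
cat > h.py <<'E'
import cv2,numpy as np
from scipy.spatial.transform import Rotation as R
from station import r
def ray(n,uv,z):
    c=r.camera_info(n);uv=np.atleast_2d(uv).astype(float)
    d=(np.linalg.inv(c["K"])@np.c_[uv,np.ones(len(uv))].T).T
    q=c["rotation"]; M=R.from_quat(q).as_matrix() if np.size(q)==4 else q
    d=d@M.T; p=c["position"]
    return p+d*((z-p[2])/d[:,2])[:,None]
def blob(im,roi,mask_fn):
    x0,y0,x1,y1=roi; m=mask_fn(im[y0:y1,x0:x1]).astype(np.uint8)
    n,l,s,_=cv2.connectedComponentsWithStats(m); k=1+s[1:,4].argmax()
    c=max(cv2.findContours((l==k).astype(np.uint8),cv2.RETR_EXTERNAL,cv2.CHAIN_APPROX_NONE)[0],key=cv2.contourArea)
    return c[:,0]+[x0,y0],s[k,4]
E
python3 - <<'E'
from h import *
im=cv2.imread("pics/top0.png")
print(im[243,222],im[236,224+30],im[225,215],im[215,315],im[280,215])
up=4
def seg(roi,seed):
    x0,y0,x1,y1=roi
    big=cv2.resize(im[y0:y1,x0:x1],None,fx=up,fy=up,interpolation=cv2.INTER_CUBIC)
    lab=cv2.cvtColor(big,cv2.COLOR_BGR2LAB).astype(float)
    sx,sy=(seed[0]-x0)*up,(seed[1]-y0)*up
    ref=np.median(lab[sy-8:sy+8,sx-8:sx+8].reshape(-1,3),0)
    bg=np.median(lab.reshape(-1,3),0)
    # nearest of object colour / background colour
    m=(np.linalg.norm(lab-ref,axis=2)<np.linalg.norm(lab-bg,axis=2)).astype(np.uint8)
    m=cv2.morphologyEx(m,cv2.MORPH_OPEN,np.ones((7,7)))
    n,l=cv2.connectedComponents(m); mm=(l==l[sy,sx]).astype(np.uint8)
    c=max(cv2.findContours(mm,cv2.RETR_EXTERNAL,cv2.CHAIN_APPROX_NONE)[0],key=cv2.contourArea)
    q=cv2.approxPolyN(c,4,None,-1,True)[0] if hasattr(cv2,'approxPolyN') else cv2.approxPolyDP(c,12,True)[:,0]
    return (q+.5)/up-.5+[x0,y0], ref,bg
q,a,b=seg((195,226,248,262),(221,243)); print(a,b,q.round(1).tolist()); p=ray("top",q,0.006); print(p.round(4))
print(np.linalg.norm(p-np.roll(p,-1,0),axis=1))
hsv=cv2.cvtColor(im,cv2.COLOR_BGR2HSV)
c,ar=blob(im,(285,200,400,300),lambda z:(lambda h:((h[...,1]>130)&(h[...,0]<16)))(cv2.cvtColor(z,cv2.COLOR_BGR2HSV)))
q=cv2.approxPolyN(cv2.convexHull(c.astype(np.int32)),4,None,-1,True)[0]
print(q.tolist()); p=ray("top",q,0.024);print(p.round(4))
print(np.linalg.norm(p-np.roll(p,-1,0),axis=1))
E
```

```text
[ 92 135 171] [ 85 118 150] [ 87 119 149] [ 50  93 139] [ 86 125 157]
[152. 136. 155.] [133. 135. 151.] [[239.9, 241.1], [233.4, 255.6], [202.4, 239.1], [205.6, 232.6]]
[[0.517  0.206  0.006 ]
 [0.4769 0.2223 0.006 ]
 [0.5209 0.309  0.006 ]
 [0.539  0.301  0.006 ]]
[0.04327829 0.09730454 0.01982866 0.0974423 ]
[[380, 231], [366, 285], [294, 266], [309, 213]]
[[ 0.5484 -0.176   0.024 ]
 [ 0.4019 -0.1393  0.024 ]
 [ 0.4497  0.0548  0.024 ]
 [ 0.5949  0.0176  0.024 ]]
[0.15110843 0.19990149 0.1498926  0.19908766]
```

The wedge and bed dimensions check out (43/97/20 mm; 150/200 mm). The wedge axis is at about 70° and the jig needs about 76°, so a small turn is needed before pushing. I'll turn the tool first, then travel.

Emit:
move_arm --increments "0 0 0 0 0 -0.95;0 0 0 0 0 -0.95;0 0 0 0 0 -0.95;0 0 0 0 0 -0.95;0 0 0 0 0 -0.95;0 0 0 0 0 -0.95;0 0 0 0 0 -0.95;0 0 0 0 0 -0.95" --hand 0.4

```text
clock: 0.9
tcp_pos: [0.2741, -0.5867, 0.2276]
tcp_rot: [0.807, 0.59, 0.001, -0.004]
force: [0.6, -0.3, 0.1]
grip_width: 0.0597
```

Emit:
move_arm --increments "0.98 0.05 0 0 0 0;0.98 0.05 0 0 0 0;0.98 0.05 0 0 0 0;0.98 0.05 0 0 0 0;0.98 0.05 0 0 0 0;0.98 0.05 0 0 0 0;0.98 0.05 0 0 0 0;0.98 0.05 0 0 0 0;0.98 0.05 0 0 0 0;0.98 0.05 0 0 0 0;0.98 0.05 0 0 0 0;0.98 0.05 0 0 0 0;0.98 0.05 0 0 0 0;0.98 0.05 0 0 0 0;0.98 0.05 0 0 0 0;0.98 0.05 0 0 0 0"

```text
clock: 2.5
tcp_pos: [0.4401, -0.1293, 0.2268]
tcp_rot: [0.808, 0.59, 0.0, -0.006]
force: [-0.2, -0.8, -0.1]
grip_width: 0.0598
```

Emit:
move_arm --increments "0.93 -0.1 0.2 0 0 0.1;0.93 -0.1 0.2 0 0 0.1;0.93 -0.1 0.2 0 0 0.1;0.93 -0.1 0.2 0 0 0;0.93 -0.1 0.2 0 0 0;0.93 -0.1 0.2 0 0 0;0.93 -0.1 0.2 0 0 0;0.93 -0.1 0.2 0 0 0;0.93 -0.1 0.2 0 0 0;0.93 -0.1 0.2 0 0 0;0.93 -0.1 0.2 0 0 0;0.93 -0.1 0.2 0 0 0;0.93 -0.1 0.2 0 0 0;0.93 -0.1 0.2 0 0 0;0 0 0 0 0 0"

```text
clock: 4.0
tcp_pos: [0.5299, 0.2737, 0.1404]
tcp_rot: [0.816, 0.578, -0.001, -0.007]
force: [-0.4, -0.2, 1.3]
grip_width: 0.0597
```

```bash
cat >> h.py <<'E'
def to(x,y,z,xdeg):
    "increments (30 mm / 6 deg units, tool axes) to TCP x,y,z pointing down, tool x at xdeg"
    s=r.state(); T=R.from_quat(s["tcp_rot"]); a=np.radians(xdeg)
    G=R.from_matrix(np.array([[np.cos(a),np.sin(a),0],[np.sin(a),-np.cos(a),0],[0,0,-1]]))
    print("shift",(T.inv().apply(np.array([x,y,z])-s["tcp_pos"])/.03).round(3),"turn",(np.degrees((T.inv()*G).as_rotvec())/6).round(3),
     "tcp",s["tcp_pos"].round(4),"w",round(s["grip_width"],4),"F",s["force"].round(1),"t",s["clock"])
E
python3 - <<'E'
from h import *
to(.523,.286,.06,70)
im=r.capture("side"); cv2.imwrite("pics/s1.png",cv2.resize(im[130:300,200:400],None,fx=4,fy=3.5,interpolation=cv2.INTER_CUBIC))
cv2.imwrite("pics/t1.png",r.capture("top"))
E
```

```text
shift [ 0.293 -0.32   2.686] turn [-0.12  -0.057  0.092] tcp [0.5299 0.2737 0.1404] w 0.0597 F [-0.4 -0.2  1.3] t 4.0
```

View pics/s1.png

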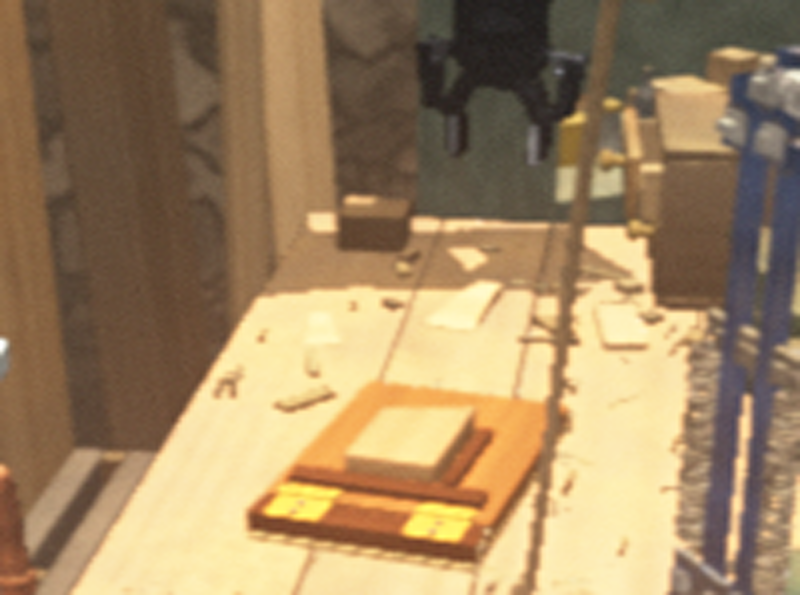

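The side crop shows the open gripper above the wedge, which is at about crop (470,305), with the jig clear at (400,460). Going down.

Emit:
move_arm --increments "0.15 -0.15 0.9 -0.1 -0.05 0.1;0.15 -0.15 0.9 0 0 0;0 0 0.9 0 0 0;0 0 0 0 0 0"

```text
clock: 4.5
tcp_pos: [0.5234, 0.2798, 0.0595]
tcp_rot: [0.82, 0.572, -0.0, -0.0]
force: [-0.9, -0.1, 0.2]
grip_width: 0.0597
```

```bash
python3 - <<'E'
from h import *
to(.523,.286,.004,70)
E
```

```text
shift [ 0.19  -0.084  1.851] turn [-0.007 -0.    -0.04 ] tcp [0.5234 0.2798 0.0595] w 0.0597 F [-0.9 -0.1  0.2] t 4.5
```

Emit:
move_arm --increments "0.1 -0.04 0.6 0 0 0;0.1 -0.04 0.6 0 0 0;0 0 0.4 0 0 0;0 0 0.25 0 0 0;0 0 0 0 0 0"

```text
clock: 5.0
tcp_pos: [0.5255, 0.2835, 0.0074]
tcp_rot: [0.821, 0.57, 0.001, 0.0]
force: [-0.7, -0.4, -0.2]
grip_width: 0.0598
```

```bash
python3 - <<'E'
from h import *
to(.523,.286,.004,70)
im=r.capture("side"); cv2.imwrite("pics/s2.png",cv2.resize(im[170:260,260:380],None,fx=6.5,fy=6.5,interpolation=cv2.INTER_CUBIC))
E
```

```text
shift [ 0.049 -0.106  0.113] turn [ 0.014 -0.018 -0.072] tcp [0.5255 0.2835 0.0074] w 0.0598 F [-0.7 -0.4 -0.2] t 5.0
```

View pics/s2.png

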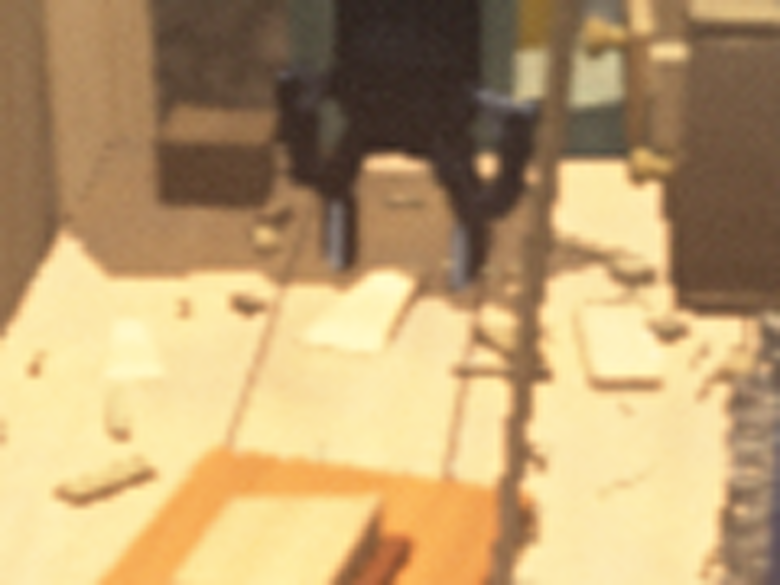

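The side crop shows the wedge's thick end at about (395,275), centred between the fingertips at (337,265) and (462,280). Lowering a little, then closing.

Emit:
move_arm --increments "0.05 -0.1 0.12 0 0 0;0 0 0 0 0 0"

```text
clock: 5.25
tcp_pos: [0.5241, 0.2863, 0.0055]
tcp_rot: [0.821, 0.57, 0.002, 0.0]
force: [-0.5, -0.1, 0.2]
grip_width: 0.0594
```

Emit:
move_arm --increments "0 0 0 0 0 0;0 0 0 0 0 0;0 0 0 0 0 0;0 0 0 0 0 0;0 0 0 0 0 0;0 0 0 0 0 0;0 0 0 0 0 0;0 0 0 0 0 0" --hand -1

```text
clock: 6.05
tcp_pos: [0.5246, 0.2867, 0.007]
tcp_rot: [0.821, 0.571, 0.003, 0.0]
force: [-0.3, 0.1, -0.3]
grip_width: 0.0216
```

```bash
python3 - <<'E'
from h import *
to(.523,.286,.003,70)
im=r.capture("top");cv2.imwrite("pics/t2.png",im)
im=r.capture("side");cv2.imwrite("pics/s3f.png",im)
cv2.imwrite("pics/s3.png",cv2.resize(im[170:260,260:380],None,fx=6.5,fy=6.5,interpolation=cv2.INTER_CUBIC))
E
```

```text
shift [-0.041 -0.042  0.132] turn [ 0.041 -0.044 -0.071] tcp [0.5246 0.2867 0.007 ] w 0.0216 F [-0.3  0.1 -0.3] t 6.05
```

View pics/s3.png

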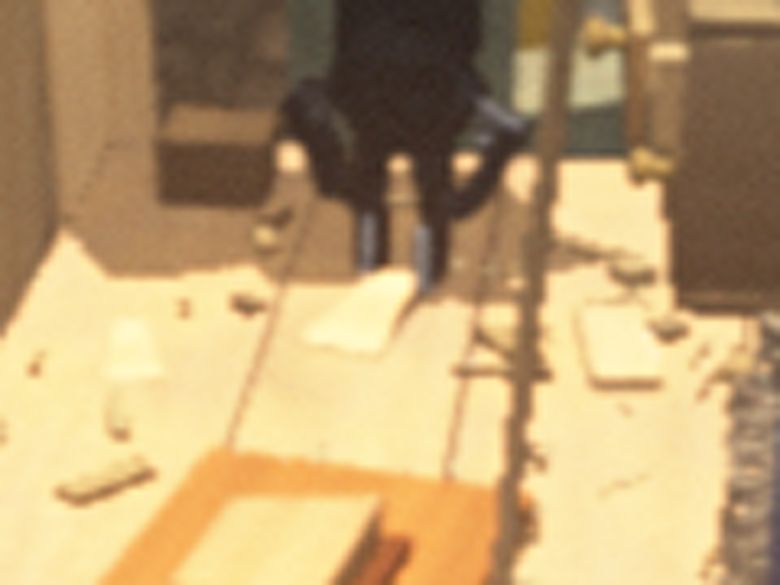

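Gripped: the wedge's thin end lies at crop (303,338)–(378,352), and the opening is 21.6 mm, so the grip is a bit behind the nominal point. Next I check the thin-end position and the angle from this view.

```bash
python3 - <<'E'
from h import *
im=cv2.imread("pics/s3f.png"); 
c,a=blob(im,(300,205,330,228),lambda z:z[...,0]>165); 
q=np.array([[303,338],[378,352]])/6.5+[260,170]-.5
print(a,c.min(0),c.max(0)); p=ray("side",q,.0015);print(p, np.linalg.norm(p[0]-p[1]),p.mean(0))
# reference: bed top front corners in side view
q=np.array([[222,447],[500,487]])/6.5+[260,170]-.5
print(ray("side",q,.024))
# top view
t=cv2.imread("pics/t2.png"); print(cv2.absdiff(t,cv2.imread("pics/top0.png"))[225:262,195:248].max(2).mean())
E
```

```text
123 [306 212] [322 223]
[[0.47505132 0.22603649 0.0015    ]
 [0.51369353 0.21173363 0.0015    ]] 0.04120427316137633 [0.49437242 0.21888506 0.0015    ]
[[0.45189033 0.04818523 0.024     ]
 [0.57674824 0.01791195 0.024     ]]
46.31004589495156
```

Emit:
move_arm --increments "0 0 0.1 0.04 -0.04 -0.07;0 0 0 0 0 0"

```text
clock: 6.35
tcp_pos: [0.5255, 0.2875, 0.006]
tcp_rot: [0.819, 0.574, 0.001, -0.0]
force: [0.8, 0.0, -0.5]
grip_width: 0.0215
```

Emit:
move_arm --increments "0 0 0.1 0 0 0;0 0 0.1 0 0 0;0 0 0 0 0 0"

```text
clock: 6.65
tcp_pos: [0.5276, 0.2894, 0.0026]
tcp_rot: [0.819, 0.574, 0.004, 0.0]
force: [-1.9, -0.4, 2.1]
grip_width: 0.0212
```

```bash
python3 - <<'E'
from h import *
to(.5473,.1392,.004,76.35)
E
```

```text
shift [-4.48   2.328 -0.066] turn [ 0.049 -0.06  -1.058] tcp [0.5276 0.2894 0.0026] w 0.0212 F [-1.9 -0.4  2.1] t 6.65
```

Emit:
move_arm --increments "-0.2 0.1 -0.03 0.05 -0.06 -0.5;-0.3 0.15 0 0 0 -0.5;-0.4 0.15 0 0 0 0;-0.4 0.15 0 0 0 0;-0.4 0.15 0 0 0 0;-0.4 0.15 0 0 0 0;-0.4 0.15 0 0 0 0;-0.4 0.15 0 0 0 0;-0.4 0.15 0 0 0 0;-0.4 0.15 0 0 0 0;0 0 0 0 0 0"

```text
clock: 7.75
tcp_pos: [0.5427, 0.1615, 0.0028]
tcp_rot: [0.789, 0.615, -0.0, -0.0]
force: [-0.4, -0.5, 0.5]
grip_width: 0.0218
```

```bash
python3 - <<'E'
from h import *
to(.5473,.1392,.004,76.35)
im=r.capture("side");cv2.imwrite("pics/s4f.png",im)
cv2.imwrite("pics/s4.png",cv2.resize(im[190:280,260:380],None,fx=6.5,fy=6.5,interpolation=cv2.INTER_CUBIC))
E
```

```text
shift [-0.683  0.329 -0.04 ] turn [-0.004 -0.001 -0.075] tcp [0.5427 0.1615 0.0028] w 0.0218 F [-0.4 -0.5  0.5] t 7.75
```

View pics/s4.png

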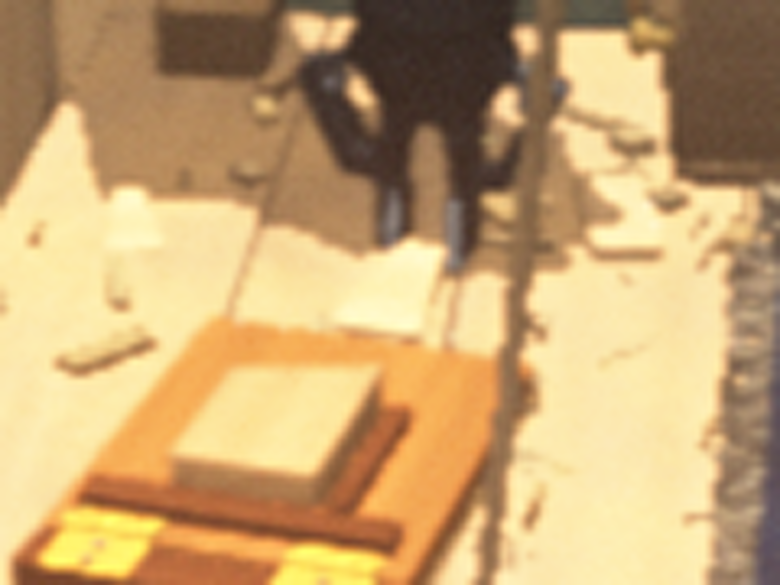

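The side crop shows the thin end at (335,328)–(425,342), ahead of and roughly parallel to the bed's front edge ((222,322) to ~(520,360)), and near its middle. Computing the gap.

```bash
python3 - <<'E'
from h import *
f=lambda q:np.array(q)/6.5+[260,190]-.5
F=np.array([.5223,.0362]);u=np.array([.236,.972]);v=np.array([.972,-.236])
for q,z in (([[335,328],[425,342]],.0015),([[222,322],[500,357]],.024)):
    p=ray("side",f(q),z)[:,:2]; print(p, "along",(p-F)@u,"across",(p-F)@v)
T=np.array([.5427,.1615])-F; print("tcp",T@u,T@v)
t=cv2.cvtColor(r.capture("top"),cv2.COLOR_BGR2GRAY)
E
```

```text
[[0.50019294 0.08783098]
 [0.54226639 0.07649473]] along [0.04496805 0.04387855] across [-0.03367297  0.00989777]
[[0.45240345 0.04302138]
 [0.57674824 0.01791195]] along [-0.0098652 -0.0049262] across [-0.0695493   0.05723967]
tcp 0.126606 -0.009742000000000025
```

Emit:
move_arm --increments "-0.1 0.1 0 0 0 -0.08;-0.2 0.1 0 0 0 0;-0.25 0.08 0 0 0 0;-0.25 0.05 0 0 0 0;-0.25 0.03 0 0 0 0;-0.25 0 0 0 0 0;-0.25 0 0 0 0 0;-0.2 0 0 0 0 0;0 0 0 0 0 0"

```text
clock: 8.75
tcp_pos: [0.5404, 0.1057, 0.0027]
tcp_rot: [0.785, 0.619, 0.0, -0.0]
force: [0.7, -0.7, -0.9]
grip_width: 0.0213
```

```bash
python3 - <<'E'
from h import *
to(.5391,.1052,.004,76.35)
E
```

```text
shift [-0.025 -0.038 -0.044] turn [-0.004 -0.004  0.033] tcp [0.5404 0.1057 0.0027] w 0.0213 F [ 0.7 -0.7 -0.9] t 8.75
```

Emit:
move_arm --increments "-0.12 0 0 0 0 0;-0.12 0 0 0 0 0;-0.12 0 0 0 0 0"

```text
clock: 9.05
tcp_pos: [0.5378, 0.0949, 0.0026]
tcp_rot: [0.785, 0.62, 0.0, -0.0]
force: [1.7, 2.6, -3.1]
grip_width: 0.0212
```

Emit:
move_arm --increments "-0.1 0 0 0 0 0"

```text
clock: 9.15
tcp_pos: [0.5371, 0.0919, 0.0025]
tcp_rot: [0.785, 0.62, 0.0, -0.0]
force: [1.0, 1.8, -2.8]
grip_width: 0.0213
```

Emit:
move_arm --increments "-0.1 0 0 0 0 0"

```text
clock: 9.25
tcp_pos: [0.5364, 0.0889, 0.0024]
tcp_rot: [0.785, 0.62, 0.0, -0.0]
force: [-0.0, 3.1, -3.0]
grip_width: 0.0215
```

Emit:
move_arm --increments "-0.1 0 0 0 0 0"

```text
clock: 9.35
tcp_pos: [0.5356, 0.0858, 0.0024]
tcp_rot: [0.785, 0.62, 0.0, -0.0]
force: [1.3, 3.0, -3.1]
grip_width: 0.0214
```

```bash
cat >> h.py <<'E'
def lift():
    a=cv2.cvtColor(cv2.imread("pics/side0.png"),cv2.COLOR_BGR2GRAY).astype(np.float32)
    b=np.mean([cv2.cvtColor(r.capture("side"),cv2.COLOR_BGR2GRAY) for _ in range(3)],0).astype(np.float32)
    for n,(x0,y0,x1,y1) in dict(stock=(284,243,322,272),stockfront=(286,244,330,262),bedleft=(270,242,296,266),hinge=(262,268,312,290)).items():
        A,B=a[y0:y1,x0:x1],b[y0:y1,x0:x1]
        print(n,np.round(cv2.phaseCorrelate(A,B,cv2.createHanningWindow(A.shape[::-1],cv2.CV_32F)),2))
    return b
E
python3 - <<'E'
from h import *
# px per mm of lift at front edge / stock
c=r.camera_info("side");M=R.from_quat(c["rotation"]).as_matrix()
def pj(p): 
    d=M.T@(np.array(p)-c["position"]); d=c["K"]@d; return d[:2]/d[2]
for p in ([.5223,.0362,.024],[.51,-.03,.046],[.4497,.0548,.024],[.5949,.0176,.024],[.5484,-.176,.024]): print(p,pj(p).round(1),(pj(np.add(p,[0,0,.001]))-pj(p)).round(3))
b=lift(); im=r.capture("side"); cv2.imwrite("pics/s5.png",cv2.resize(im[195:285,255:375],None,fx=6.5,fy=6.5,interpolation=cv2.INTER_CUBIC)); to(.5391,.1052,.004,76.35)
E
```

```text
[0.5223, 0.0362, 0.024] [317.6 240.9] [ 0.005 -0.313]
[0.51, -0.03, 0.046] [312. 244.] [ 0.004 -0.329]
[0.4497, 0.0548, 0.024] [293.1 237.3] [-0.003 -0.309]
[0.5949, 0.0176, 0.024] [342.8 244.7] [ 0.014 -0.316]
[0.5484, -0.176, 0.024] [323.7 278.7] [ 0.009 -0.351]Traceback (most recent call last):
  File "<stdin>", line 7, in <module>
  File "h.py", line 26, in lift
    print(n,np.round(cv2.phaseCorrelate(A,B,cv2.createHanningWindow(A.shape[::-1],cv2.CV_32F)),2))
            ~~~~~~~~^^^^^^^^^^^^^^^^^^^^^^^^^^^^^^^^^^^^^^^^^^^^^^^^^^^^^^^^^^^^^^^^^^^^^^^^^^^^^
    return _wrapfunc(a, 'round', decimals=decimals, out=out)
    return _wrapit(obj, method, *args, **kwds)
    conv = _array_converter(obj)
ValueError: setting an array element with a sequence. The requested array has an inhomogeneous shape after 1 dimensions. The detected shape was (2,) + inhomogeneous part.
```

```bash
sed -i 's/np.round(cv2.phaseCorrelate(A,B,cv2.createHanningWindow(A.shape\[::-1\],cv2.CV_32F)),2)/cv2.phaseCorrelate(A,B,cv2.createHanningWindow(A.shape[::-1],cv2.CV_32F))/' h.py
python3 - <<'E'
from h import *
lift(); im=r.capture("side"); cv2.imwrite("pics/s5.png",cv2.resize(im[195:285,255:375],None,fx=6.5,fy=6.5,interpolation=cv2.INTER_CUBIC)); to(.5391,.1052,.004,76.35)
E
```

```text
stock ((-0.06643673067861045, -0.2543970572782932), 0.9425768661499023)
stockfront ((0.6407979496438081, -0.18386506496435828), 0.9762816788237771)
bedleft ((0.26724155777503356, -0.08605164607588378), 0.9963407531196689)
hinge ((0.10248291812960986, -0.057722116305699345), 0.9564447697003683)
shift [ 0.652 -0.034 -0.052] turn [-0.004 -0.007  0.038] tcp [0.5355 0.0859 0.0024] w 0.0214 F [ 0.6 -0.8 -3.5] t 9.7
```

View pics/s5.png

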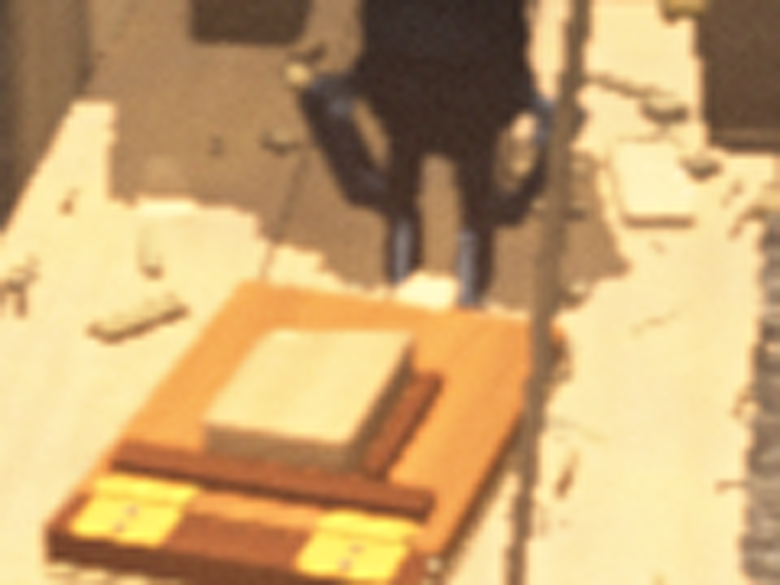

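The crop shows the wedge straight under the front edge: its thick part is visible at (430,290) and the fingertips (400,270),(470,290) are outside the bed. Next I measure the lift from the front edge's sub-pixel row, against the earlier pictures.

```bash
cat >> h.py <<'E'
def edge(im,cols):
    "sub-pixel row of the bed's top front edge: half crossing of saturation, per column"
    s=cv2.cvtColor(np.float32(im)/255,cv2.COLOR_BGR2HSV)[...,1]; out=[]
    for c in cols:
        k=230+(c-255)*0+int(round((c-293)*.15)); seg=s[k+2:k+18,c]; lo,hi=seg[:4].mean(),seg[-4:].mean(); h=(lo+hi)/2
        j=np.argmax(seg>h); out.append(k+2+j-1+(h-seg[j-1])/(seg[j]-seg[j-1]))
    return np.array(out)
def lift2():
    now=np.mean([r.capture("side") for _ in range(4)],0)
    ref=np.mean([edge(cv2.imread(f"pics/{f}.png"),C) for f in ("side0","s3f","s4f")],0)
    for f in ("side0","s3f","s4f"): d=edge(cv2.imread(f"pics/{f}.png"),C)-ref; print(f,np.median(d).round(2))
    d=edge(now,C)-ref; print((-d/.311).round(1)); print("lift mm",np.median(-d/.311).round(2),np.mean(-d/.311).round(2))
C=list(range(297,313))+list(range(331,335))
E
python3 - <<'E'
from h import *
print(edge(cv2.imread("pics/side0.png"),C).round(1))
lift2()
E
```

```text
[238.8 238.4 238.4 238.7 238.9 239.2 239.4 239.4 239.2 239.2 239.3 239.6
 239.6 239.6 240.1 240.1 243.7 243.8 244.1 244.3]
side0 0.01
s3f 0.0
s4f -0.02
[19.9 22.7 13.9 22.5 21.6 22.7 21.  19.  18.5 18.1 18.5 20.  19.5 15.9
 17.  17.1  0.3  0.3  0.5  0.7]
lift mm 18.48 15.49
```

```bash
cat >> h.py <<'E'
def edge(im,cols):
    s=cv2.cvtColor(np.float32(im)/255,cv2.COLOR_BGR2HSV)[...,1]; out=[]
    for c in cols:
        e=238.4+(c-297)*.145; k=int(round(e)); seg=s[k-4:k+5,c]; h=(seg[:2].mean()+seg[-2:].mean())/2
        j=len(seg)-np.argmax(seg[::-1]<h); out.append(k-4+j-1+(h-seg[j-1])/(seg[j]-seg[j-1]) if 0<j<len(seg) else np.nan)
    return np.array(out)
C=list(range(297,311))+list(range(329,337))
E
python3 - <<'E'
from h import *
lift2()
E
```

```text
side0 -0.01
s3f 0.01
s4f -0.01
[ 2.8  1.8  2.3  2.5  2.4  2.7  3.4  1.2  0.2 -0.4  0.9  0.7  0.4  0.3
  1.1  0.9  0.2 -0.   0.6  0.6  0.3 -1.6]
lift mm 0.78 1.05
```

Emit:
move_arm --increments "-0.1 0 0 0 0 0;-0.1 0 0 0 0 0;-0.1 0 0 0 0 0"

```text
clock: 10.4
tcp_pos: [0.534, 0.0773, 0.0026]
tcp_rot: [0.785, 0.62, 0.001, -0.0]
force: [0.4, 2.7, -3.3]
grip_width: 0.021
```

```bash
python3 - <<'E'
from h import *
lift2(); to(.5322,.0722,.003,76.35)
E
```

```text
side0 -0.01
s3f 0.01
s4f -0.01
[5.6 4.3 4.3 4.6 4.3 4.1 5.3 5.6 4.9 4.7 6.2 4.1 2.4 3.2 5.2 5.1 5.5 5.1
 3.8 4.9 5.6 2.2]
lift mm 4.76 4.59
shift [-0.176 -0.014 -0.017] turn [ 0.003 -0.012  0.039] tcp [0.5338 0.0772 0.0025] w 0.0211 F [-0.3 -0.8 -2.5] t 10.6
```

```bash
cat >> h.py <<'E'
def ecc():
    g=lambda i:cv2.GaussianBlur(np.float32(i).mean(2),(0,0),1.0)
    now=np.mean([r.capture("side") for _ in range(6)],0); x0,y0,x1,y1=262,234,342,292
    hull=np.array([[294,237],[336,244],[310,283],[264,276]],np.int32)-[x0,y0]
    m=np.zeros((y1-y0,x1-x0),np.uint8); cv2.fillConvexPoly(m,hull,255); m=cv2.dilate(m,np.ones((5,5)))
    for f in ("side0","s3f","s4f"):
        W=np.eye(2,3,dtype=np.float32)
        cc,W=cv2.findTransformECC(g(cv2.imread(f"pics/{f}.png"))[y0:y1,x0:x1],g(now)[y0:y1,x0:x1],W,cv2.MOTION_AFFINE,(3,200,1e-6),m,1)
        d=lambda p:(W@np.array([p[0]-x0,p[1]-y0,1])-np.subtract(p,(x0,y0))).round(2)
        print(f,round(cc,4),"front",d((315,241)),"hinge",d((288,279)))
E
python3 - <<'E'
from h import *
ecc()
E
```

```text
side0 0.9225 front [-0.64  0.59] hinge [0.19 0.08]
s3f 0.9237 front [-1.31  1.23] hinge [0.62 0.02]
s4f 0.904 front [-1.5   1.59] hinge [0.47 0.01]
```

```bash
python3 - <<'E'
from h import *
now=np.mean([r.capture("side") for _ in range(4)],0).astype(np.uint8); cv2.imwrite("pics/s6f.png",now)
k=lambda i:cv2.resize(i[225:275,272:352],None,fx=9,fy=5.9,interpolation=cv2.INTER_NEAREST)
cv2.imwrite("pics/s6.png",np.vstack([k(cv2.imread("pics/s4f.png")),k(now)]))
E
```

```text
(no output)
```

View pics/s6.png

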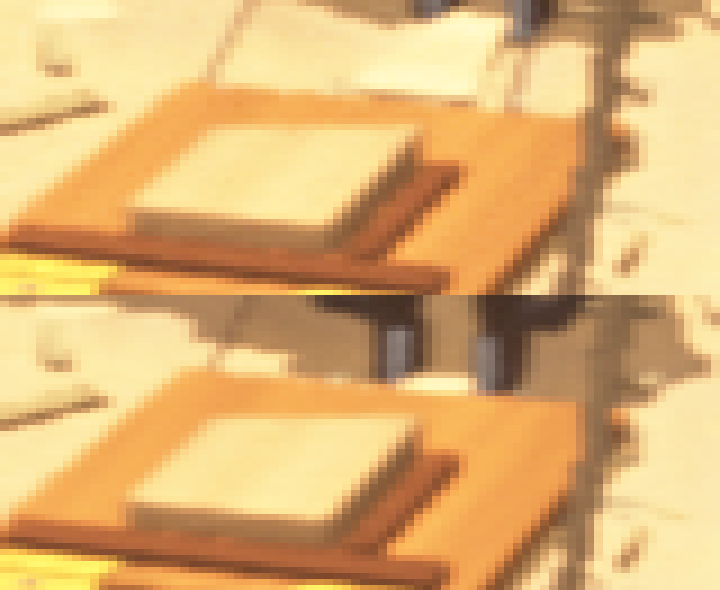

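The side-by-side crop (top: at rest; bottom: now) shows the front-left corner rising from row 83 to 75 and the stock's far edge from 128 to 122 (5.9 rows per pixel). That makes the lift about 4–5 mm, with the fingertips clear behind the bed edge. A second measurement on the stock's far edge, which lies in no shadow:

```bash
python3 - <<'E'
from h import *
def ed(im,cols,e0):
    s=np.float32(im)[...,0]; out=[]   # blue: orange low, stock high
    for c in cols:
        seg=s[e0-4:e0+6,c]; h=(seg[:3].mean()+seg[-3:].mean())/2; j=np.argmax(seg>h)
        out.append(e0-4+j-1+(h-seg[j-1])/(seg[j]-seg[j-1]))
    return np.array(out)
cols=range(297,317); F=np.array([.5223,.0362]);u=np.array([.236,.972])
fs=["side0","s3f","s4f","s6f"]; E=[ed(cv2.imread(f"pics/{f}.png"),cols,247) for f in fs]
for f,e in zip(fs,E): print(f,(e-E[0]).round(2),"mean",(e-E[0]).mean().round(2))
p=ray("side",np.c_[list(cols),E[0]],.046)[:,:2]; x=-(p-F)@u-.007; print("jig x of edge",x.mean().round(3))
d=-(E[3]-np.mean(E[:3],0)).mean(); print("lift front",d/.325*.2/(.2-x.mean()))
ed2=[edge(cv2.imread(f"pics/{f}.png"),C) for f in fs]; print([np.nanmean(e-ed2[0]).round(2) for e in ed2])
E
```

```text
side0 [0. 0. 0. 0. 0. 0. 0. 0. 0. 0. 0. 0. 0. 0. 0. 0. 0. 0. 0. 0.] mean 0.0
s3f [ 0.05  0.08 -0.01  0.01 -0.04  0.05  0.02 -0.09  0.11  0.07 -0.07  0.15
  0.07  0.03  0.13 -0.05 -0.07 -0.02 -0.11 -0.  ] mean 0.01
s4f [-0.01 -0.05 -0.05  0.08 -0.01 -0.01 -0.08 -0.08  0.07 -0.1   0.02  0.11
  0.12  0.06 -0.07 -0.04 -0.   -0.03 -0.08 -0.13] mean -0.01
s6f [-0.65 -0.62 -0.59 -0.54 -0.61 -0.56 -0.66 -0.8  -0.66 -0.68 -0.62 -0.53
 -0.58 -0.6  -0.64 -0.69 -0.81 -0.94 -1.11  0.09] mean -0.64
jig x of edge 0.076
lift front 3.165558290465042
[np.float64(0.0), np.float64(0.01), np.float64(0.01), np.float64(-1.31)]
```

The stock edge gives a clean 3.2 mm, which agrees with 3.0 mm from the grip geometry. The shadow-affected front edge gives 4.2–4.6 mm. One more 3 mm push centres it in the window, then a dwell.

Emit:
move_arm --increments "-0.1 0 0 0 0 0;0 0 0 0 0 0;0 0 0 0 0 0;0 0 0 0 0 0;0 0 0 0 0 0;0 0 0 0 0 0"

```text
clock: 11.7
tcp_pos: [0.5333, 0.0746, 0.0025]
tcp_rot: [0.785, 0.62, 0.001, -0.0]
force: [0.8, 0.6, -4.0]
grip_width: 0.0216
```

```bash
python3 - <<'E'
from h import *
def ed(im,cols,e0):
    s=np.float32(im)[...,0]; out=[]
    for c in cols:
        seg=s[e0-4:e0+6,c]; h=(seg[:3].mean()+seg[-3:].mean())/2; j=np.argmax(seg>h)
        out.append(e0-4+j-1+(h-seg[j-1])/(seg[j]-seg[j-1]))
    return np.array(out)
now=np.mean([r.capture("side") for _ in range(4)],0); cols=range(297,314)
d=ed(cv2.imread("pics/side0.png"),cols,247)-ed(now,cols,247); print("stock edge lift",d.mean()/.325*.2/.126)
print("front edge lift",-np.nanmean(edge(now,C)-edge(cv2.imread("pics/side0.png"),C))/.311)
to(.5322,.0722,.003,76.35)
t=r.capture("top"); k=lambda i:cv2.resize(i[190:300,200:400],None,fx=4,fy=4,interpolation=cv2.INTER_CUBIC)
cv2.imwrite("pics/t7.png",k(t)); n=now.astype(np.uint8)[200:290,255:375]; cv2.imwrite("pics/s7.png",cv2.resize(n,None,fx=6.5,fy=6.5,interpolation=cv2.INTER_CUBIC))
E
```

```text
stock edge lift 3.40640676479217
front edge lift 5.100066567237825
shift [-0.086 -0.017 -0.015] turn [ 0.007 -0.016  0.041] tcp [0.5333 0.0746 0.0025] w 0.0212 F [ 0.7 -0.5 -3.3] t 11.9
```

View pics/s7.png

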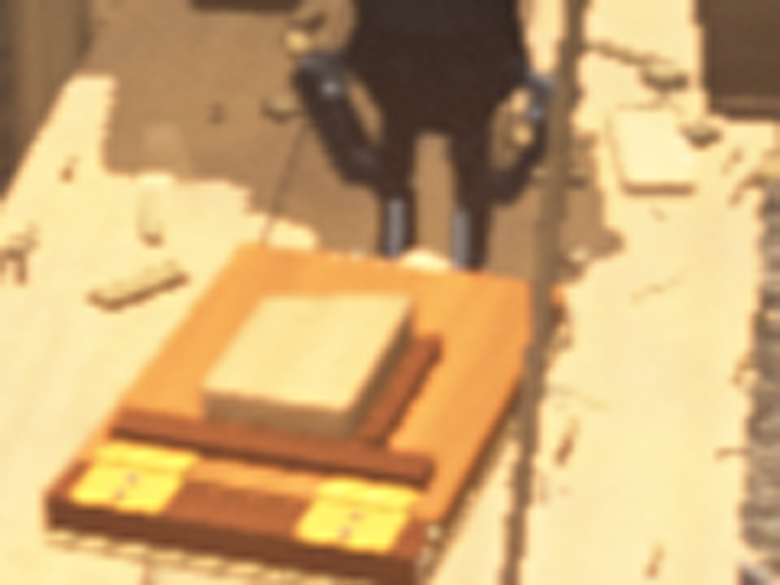

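The final crop shows the wedge at (425,258) still gripped under the middle of the front edge, with the fingertips at (395,235),(462,245) outside the bed and the stock in place. Lift estimates are 3.4 mm (stock edge), 3.6 mm (geometry) and 5.1 mm (front edge), all within 2–6 mm. Handing in.

```bash
python3 - <<'E'
from h import *
print(r.sign_off()); s=r.state(); print(s["clock"],s["tcp_pos"],s["grip_width"],s["force"])
E
```

```text
the job is handed in; nothing more can be done
None
the job is handed in; nothing more can be done
```

I gripped the larger wedge by its thick end, turned it square to the jig and slid it thin end first under the middle of the bed's front edge. The job was handed in at about 12 s with the wedge still gripped; no verdict was reported.

**Lift:** My three checks all fall inside the 2–6 mm window but disagree:

| Check | Lift |
|---|---|
| Edge of the stock in the side view | 3.4 mm |
| Gripper position and wedge shape | about 3.6 mm |
| Bed's front edge in the side view, disturbed by the gripper's shadow | 5.1 mm |

A separate image-alignment check gave unusable numbers, so I dropped it.

**Grip and force:** The opening was about 21 mm on the wedge, slightly under the 23 mm at the nominal grip point, so the grip is probably a few mm further back. The wrist read about 3 N downward. The wedge was within about 0.3° of square by tool angle.

**Clearance:** In the last side picture the fingertips were clear of the bed. The stock and the shim were in place. I did not check the other bystanders' positions after the move; the arm passed well above them. I also could not directly measure whether the wedge lies fully flat on the bench. I pressed it down until a light 2 N reaction showed.

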